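# Clear the beaker, seat the well plate and clamp it

### The arm

A 6-joint arm with a two-finger parallel gripper is mounted at the origin on a cart in front of the work surface, level with it; the furniture and walls round the work are solid. World frame = base frame: x ahead of the robot, y to its left, z up, the work surface at z = 0. Lengths are in m, angles in rad, forces in N, time in s.
With the tool pointing down it reaches from about 0.4 to 0.925 m from the base axis. Payload 12.5 kg.
Tool frame: the origin (TCP) lies midway between the tips of the shut fingers; the grasp point (between the pads) lies pinch_z behind it (pinch_z is the distance from the TCP to the grasp point, in m); z points along the fingers, y is the line along which they close (so a half turn about z gives the same grasp; the last joint's range is limited). The gripper opens to 95 mm and grips with 3 to 60 N. Pads are 20 mm wide; open, the fingers measure 119 mm over their backs; the gripper's body (75 mm by 180 mm) begins 59 mm behind the grasp point.
Start: joints at [1, 0.491, 1.559, -0, 1.092, -0.106], TCP at [0.28, 0.559, 0.215] pointing down, gripper open.
Joint ranges: [-3.1, 3.1], [-0.84, 2.19], [0.05, 2.79], [-1.13, 4.28], [0.06, 2.93], [-2.69, 2.69]. Speed limits (rad/s): [2.22, 2.22, 2.79, 3.14, 3.14, 3.14].

### API

Orientations are given as a unit quaternion [x, y, z, w].
In Python, from bench import read_state, read_camera, camera_params, job_done, pinch_z gives the robot as it stands.
- The arm moves only by the tool servo_tool, never from a script. Its argument "targets" is a list of rows, each an object of numbers: "tx", "ty", "tz": the shift along the tool's x, y, z in mm; "turn": the turn about the tool's z in rad. A call has 1 to 20 rows; each row is the pose to reach, as a shift and turn from the pose commanded when the call began, along the tool's axes at that moment; what a row does not reach only later rows make up. A row lasts 1/8 s, in which the tool goes at most 62.5 mm and 10.7 degrees, less where a joint would pass 70% of its speed; a pose out of reach is approached as far as the arm can. A call with a gripper value outside its range is refused whole. "hand" is the opening, from 0 (shut) to 1 (fully open), set as the call begins (left out, the last holds). The fingers move at their own pace and stop on an object; "force" is the grip in N (left out, the last holds). Time passes only in rows, so rows that repeat a pose let the fingers close. It gives the time, the measured TCP pose, the force, the opening and the grip force at its end, in the units of the state.
- read_state(): the state, without advancing time (a new reading comes with each control period).
- read_camera(name): name is "scene" or "side" or "wrist"; returns the picture (480x640x3 uint8, red, green, blue); there is no depth.
- camera_params(name): a dict with "fov_y" (degrees; the focal length in pixels is half the picture's height over the tangent of half this angle, whatever the lens; pixels are square), "cx", "cy" (the principal point, pixels), "cam_to_world" (4x4, takes a point from camera to world coordinates). Camera axes: x right, y up, looking along -z (the intrinsics and any distortion apply to the point x, -y, -z); pixel columns grow to the right and rows downward; lengths in m; the calibration is good to about 2 mm. The wrist camera is an equidistant fisheye: a pixel r from the principal point sees the ray r / f radians off the axis. A picture is of the moment at which its call begins: read the wrist's pose just before it. camera_params takes no time and is no camera call; for the wrist camera it gives the pose at the moment of the call.
- job_done(): hands the job in; it is judged then, once.
The state is a dict: "time_s": time; "joints": joint angles; "qvel": joint speeds; "tau": joint torques, N m; "tool_pos": TCP position; "ee_rot": TCP orientation; "contact_force": force on the tool from outside, world axes, zero at the start; "ft_torque": the same for the moment, N m; "grip_width": finger opening in m; "grip_force": force on a finger pad.
Only numpy, scipy, OpenCV 4.12 (cv2) and the standard library are available. Lean on these libraries where they do the work, as an engineer would, in place of code of your own. Each camera call takes 0.05 s, during which the arm holds its last target. There are 200 camera calls.

### The job

A glass beaker has been left standing in the way on the plate fixture: move it into the white tray and set it down gently, upright. Then slide the white well plate along the fixture's bed between the blue guides until it is fully home against the blue stops, and swing the clamp with the red handle over so that its pad rests down on the plate. Do not disturb the bottle and the vials standing beside the fixture.

Things in the scene. Friction and masses are not known exactly. Their poses are not given: they have to be found in the camera images.
- nest: Plate fixture, fixed: grey metal bed 190 (x) x 330 (y) x 6 mm thick. Origin: centre of its underside, z up; the plate is slid along its +y. Blue guide rails, tops 16 mm above the worktop, inner faces at x = +-66.5 mm from y = 45 to 138 mm, flare out to x = +-82 mm at y = 10 mm. Blue stops at x = +-42 mm (30 mm wide, tops 30 mm above the worktop), front faces at y = 130 mm.
- nest_home (a point): Where the centre of the plate's underside lies when it is fully home: in the fixture's frame x 0, y 87 mm, on top of the bed (z 6 mm). Axes as the fixture's.
- plate: White deep-well plate (96 wells), loose, a block 128 (x) x 86 (y) x 41 mm high, about 0.22 kg; made to be pushed, not gripped. Origin: centre of its underside, z up. It starts flat on the bed at the fixture's -y end, up to 0.15 rad askew and 8 mm off the centre line.
- beaker: Clear glass beaker, loose, open at the top, 44 mm diameter, 56 mm high, 32 g. Origin: centre of its underside. It starts upright on the bed between the plate and the stops, in the way of the plate.
- tray: White plastic tray, loose, 150 (x) x 210 (y) mm, floor 3 mm thick, rim 15 mm high and 3 mm thick. Origin: centre of its underside. It lies on the worktop to the robot's right of the fixture.
- clamp (a joint): Clamp angle, rad. 0: arm level, pointing to the fixture's -y over the nest, its rubber pad on a seated plate; 1.57: upright; 2.1: fully open, leaning back to +y. Starts at 1.78 to 2.0. Over-centre, worked by its own weight (0.3 kg), damped, slightly stiff: about 2 N at the handle moves it; pushed below about 1.0 it goes on down by itself within 4 s and stays.
- clamp_hinge (a point): Hinge of the clamp arm, in the fixture's frame at x 0, y 150 mm, z 62 mm; its axis runs along the fixture's x. It is held by two steel cheeks, 68 mm high, at y = 137 to 163 mm, behind the stops. The pad (26 mm diameter) sits 65 mm from the hinge along the arm.
- clamp_grip (a point): Centre of the clamp's red handle: a crossbar along the fixture's x at the free end of the arm, 130 mm from the hinge, 18 mm in diameter, 70 mm long. Open, it is 180 to 190 mm above the worktop; its upper side reaches 201 mm when the arm is upright. It is pushed from behind (from its +y side) towards -y.
- small_bottle: Small brown bottle with a black cap, 44 mm diameter, 95 mm high, loose, standing behind the fixture. Origin at the centre of its underside. A bystander.
- red_vial: Sample vial with a red cap, 25 mm diameter, 57 mm high, loose, standing behind the fixture. Origin at the centre of its underside. A bystander.
- white_vial: Sample vial with a white cap, 25 mm diameter, 57 mm high, loose, standing on the robot's side of the fixture. Origin at the centre of its underside. A bystander.
Things that resemble listed ones, but are neither listed nor needed, are in the scene too. There is more than one size of the beaker; the one meant has the size given above. Of the things shaped like the plate, the white one is meant.

How it is judged:
By the outcome, as a careful person would: the job done as asked, in the order asked, and still so for the second after the job is handed in, with the robot touching nothing.
It also fails if it takes over 67 s, if anything falls off the work surface, if the arm or the gripper's body presses on something with over 40 N, if the wrist force passes 120 N, or if a joint passes its speed limit or range.

## Working session

There is one attempt and no reset: what is moved stays moved. The work goes in short steps, Python scripts to look and compute and a tool call to move; the robot and the scene stay as the last step left them, time stands still between calls to the robot, and variables do not carry over. Pictures are saved under pics/ and viewed, at most 13 in all, crops included, and the job is handed in when it is done.

Besides the shell and the picture viewer there is one more tool, called after ">>>" in YAML: its name, and indented under it one key for each argument. servo_tool: Moves the arm, as the interface text tells. Its arguments: {"type":"object","properties":{"targets":{"type":"array","items":{"type":"object","properties":{"tx":{"type":"number"},"ty":{"type":"number"},"tz":{"type":"number"},"turn":{"type":"number"}}}},"hand":{"type":"number"},"force":{"type":"number"}},"required":["targets"]}

```bash
ls; mkdir -p pics
cat > h.py <<'E'
import numpy as np, cv2
from bench import *
def grab(n,f=None):
    P=camera_params(n); im=read_camera(n)
    if f: cv2.imwrite('pics/'+f+'.png',im[:,:,::-1])
    return im,P
def ray(P,u,v,fish=False):
    f=240/np.tan(np.radians(P['fov_y'])/2); x=(u-P['cx'])/f; y=(v-P['cy'])/f
    if fish:
        r=np.hypot(x,y); s=np.sin(r)/r if r>1e-9 else 1.; d=np.array([x*s,-y*s,-np.cos(r)])
    else: d=np.array([x,-y,-1.])
    T=np.array(P['cam_to_world']); d=T[:3,:3]@d
    return T[:3,3],d/np.linalg.norm(d)
def onz(P,u,v,z,fish=False):
    o,d=ray(P,u,v,fish); return o+d*(z-o[2])/d[2]
def proj(P,X,fish=False):
    T=np.array(P['cam_to_world']); p=T[:3,:3].T@(np.array(X)-T[:3,3]); f=240/np.tan(np.radians(P['fov_y'])/2)
    a=np.array([p[0],-p[1]]); 
    if fish:
        n=np.linalg.norm(a); a=a/n*np.arctan2(n,-p[2])
    else: a=a/-p[2]
    return P['cx']+f*a[0],P['cy']+f*a[1]
E
python3 - <<'E'
from h import *
for n in ['scene','side','wrist']:
    im,P=grab(n,n+'0'); print(n,P)
s=read_state(); print(s['time_s'],s['tool_pos'],s['ee_rot'],pinch_z if not callable(pinch_z) else pinch_z())
E
```

```text
pics
scene {'fov_y': 54.287189474686095, 'cx': 326.10099589870015, 'cy': 240.45050088168324, 'cam_to_world': array([[ 0.89316965,  0.22719096, -0.38811371,  0.0722922 ],
       [-0.44960519,  0.47058929, -0.7592107 , -1.00524367],
       [ 0.01015635,  0.85260189,  0.52246231,  0.7564908 ],
       [ 0.        ,  0.        ,  0.        ,  1.        ]])}
side {'fov_y': 42.912888279311126, 'cx': 320.89184214958055, 'cy': 254.61893139208115, 'cam_to_world': array([[ 0.990832  ,  0.08276241, -0.1067817 ,  0.41193342],
       [-0.13495711,  0.57003092, -0.81046365, -1.1292351 ],
       [-0.00620706,  0.81744427,  0.57597426,  0.85868572],
       [ 0.        ,  0.        ,  0.        ,  1.        ]])}
wrist {'fov_y': 65.70646984690485, 'cx': 317.8616371805035, 'cy': 237.18606963422243, 'cam_to_world': array([[ 0.44712601, -0.86151027, -0.24057928,  0.21362242],
       [ 0.89446925,  0.43012009,  0.12215344,  0.59230475],
       [-0.00175846, -0.26980875,  0.96291233,  0.38429336],
       [ 0.        ,  0.        ,  0.        ,  1.        ]])}
0.15 [0.28002375 0.55857096 0.21421382] [ 2.30315591e-01  9.73115903e-01 -3.85693939e-04 -1.34699948e-04] 0.0188
```

View pics/scene0.png

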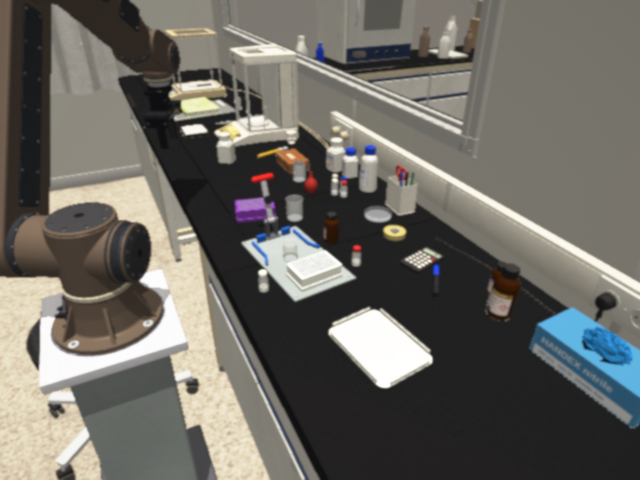

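View pics/side0.png

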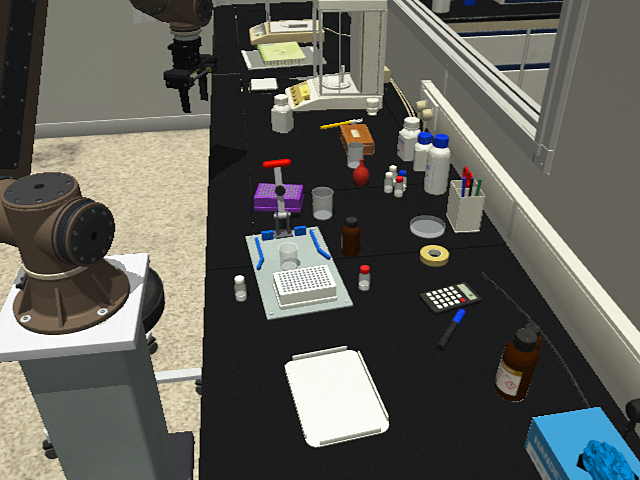

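The scene view shows the robot on the left, with the fixture at about (300,260) and the tray at (380,345). In the side view the bed corners are near (246,235), (352,307) and (272,315). The beaker is at (289,257), the clamp handle at (277,163), the white vial at (240,288), the red vial at (364,278), the bottle at (350,237) and the tray at (336,395).

Run:
```python
import cv2
a=cv2.imread('pics/side0.png')[150:325,225:385]
cv2.imwrite('pics/c1.png',cv2.resize(a,None,fx=3.4,fy=3.4,interpolation=cv2.INTER_CUBIC))
```

```text
(no output)
```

View pics/c1.png

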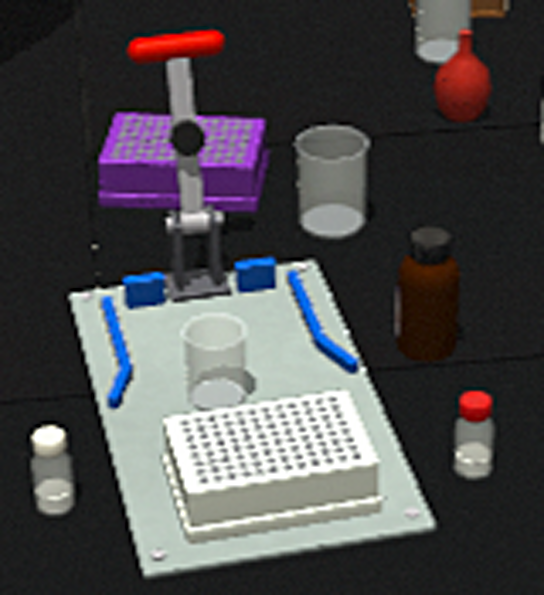

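The crop shows the bed corners (68,295), (318,262), (436,528) and (146,577). The plate's top corners are (165,420), (350,392), (378,462) and (185,490). The beaker base centre is at (217,391) and its rim centre at (216,328). The handle is at (178,45).

```bash
cat > m.py <<'E'
from h import *
P=camera_params('side')
g=lambda u,v,z: onz(P,225+u/3.4,150+v/3.4,z)
C=np.array([g(*c,.006) for c in [(68,295),(318,262),(436,528),(146,577)]])
print('corners',C.round(3).tolist()); L=lambda a,b:np.linalg.norm(C[a]-C[b])
print('sides',L(0,1),L(2,3),L(0,3),L(1,2))
# fixture: +x dir from left (0,3) to right (1,2)
ex=(C[1]+C[2]-C[0]-C[3]); ey=(C[0]+C[1]-C[2]-C[3])
yaw=np.arctan2(ey[1],ey[0])-np.pi/2; yx=np.arctan2(ex[1],ex[0]); print('yaw',yaw,yx)
c=C.mean(0)[:2]; yaw=(190*yx+330*yaw)/520; print('c',c,'yaw',yaw)
R=np.array([[np.cos(yaw),-np.sin(yaw)],[np.sin(yaw),np.cos(yaw)]])
loc=lambda X:(R.T@(X[:2]-c)*1000).round(1)
for n,z,us in [('platetop',.047,[(165,420),(350,392),(378,462),(185,490)]),('beakerbase',.006,[(217,391)]),('beakerrim',.062,[(216,328)]),('handle',.185,[(135,48),(220,41),(178,45)]),('stops',.03,[(125,278),(165,273),(236,263),(275,258)])
 ,('wvial',.0,[(55,503)]),('rvial',.0,[(474,468)]),('bottle',.0,[(427,348)]),('wv',.057,[(48,432)]),('rv',.057,[(475,397)]),('bot',.095,[(431,236)])]:
    for u in us: X=g(*u,z); print(n,X[:2].round(3),loc(X))
for u,v in [(285,363),(347,347),(388,432),(308,446)]:
    X=onz(P,u,v,.015); print('tray',X[:2].round(3),loc(X))
E
python3 m.py
```

```text
corners [[0.39, 0.176, 0.006], [0.581, 0.194, 0.006], [0.614, -0.128, 0.006], [0.427, -0.149, 0.006]]
sides 0.19119331886172003 0.18740443316928926 0.32746129798555124 0.32443043818353096
yaw 0.10765129917202199 0.10362843501825116
c [0.50303827 0.02312275] yaw 0.10618140650045188
platetop [ 0.449 -0.044] [-60.9 -61. ]
platetop [ 0.572 -0.031] [ 63.4 -60.9]
platetop [ 0.579 -0.108] [  61.9 -138. ]
platetop [ 0.456 -0.118] [ -61.7 -135.6]
beakerbase [0.489 0.039] [-12.2  17.5]
beakerrim [0.49  0.035] [-11.7  13.1]
handle [0.453 0.216] [-29.  197.5]
handle [0.514 0.219] [ 32.  193.1]
handle [0.484 0.217] [  1.6 194.4]
stops [0.433 0.156] [-55.4 139.5]
stops [0.463 0.158] [-25.8 138.8]
stops [0.516 0.164] [ 27.6 139.2]
stops [0.545 0.167] [ 57.  138.7]
wvial [ 0.373 -0.061] [-137.9  -69.9]
rvial [ 0.651 -0.064] [ 138.1 -102.2]
bottle [0.645 0.078] [146.5  39.7]
wv [ 0.374 -0.059] [-137.5  -68.4]
rv [ 0.65  -0.061] [137.5 -99.7]
bot [0.645 0.078] [147.2  39.5]
tray [ 0.452 -0.29 ] [ -84.3 -305.5]
tray [ 0.577 -0.263] [  42.8 -292.5]
tray [ 0.611 -0.476] [  54. -508.]
tray [ 0.473 -0.486] [ -84.1 -502.7]
```

```bash
cat >> h.py <<'E'
from scipy.spatial.transform import Rotation as Ro
F=np.array([.503,.023]); YAW=.106
def fx(x,y): # fixture mm -> world m
    c,s=np.cos(YAW),np.sin(YAW); return F+np.array([c*x-s*y,s*x+c*y])/1000
def loc(X):
    c,s=np.cos(YAW),np.sin(YAW); d=(np.array(X[:2])-F)*1000; return np.array([c*d[0]+s*d[1],-s*d[0]+c*d[1]])
def to(p,z,ang=None):
    s=read_state(); R=Ro.from_quat(s['ee_rot']).as_matrix()
    d=R.T@(np.array([p[0],p[1],z])-s['tool_pos'])*1000
    a=np.arctan2(R[1,1],R[0,1]); t=0 if ang is None else (a-ang+np.pi)%(2*np.pi)-np.pi
    print('move',d.round(1),'turn',round(t,3),'t',s['time_s'],'loc',loc(s['tool_pos']).round(1),'z',s['tool_pos'][2].round(4),'yaw',a.round(3))
E
python3 - <<'E'
from h import *
to(np.array([.489,.037]),.16,YAW)
E
```

```text
move [-420.6 -372.5   54.5] turn 1.0 t 0.15 loc [-165.1  556.2] z 0.2142 yaw 1.106
```

>>> servo_tool:
  targets:
    - {"tz": -60}
    - {"tx": -40,"ty": -36,"tz": -60,"turn": 0.12}
    - {"tx": -80,"ty": -71,"tz": -60,"turn": 0.24}
    - {"tx": -120,"ty": -106,"tz": -60,"turn": 0.36}
    - {"tx": -160,"ty": -142,"tz": -60,"turn": 0.48}
    - {"tx": -200,"ty": -177,"tz": -60,"turn": 0.6}
    - {"tx": -240,"ty": -213,"tz": -60,"turn": 0.7}
    - {"tx": -280,"ty": -248,"tz": -60,"turn": 0.8}
    - {"tx": -320,"ty": -283,"tz": -60,"turn": 0.9}
    - {"tx": -360,"ty": -319,"tz": -60,"turn": 1.0}
    - {"tx": -400,"ty": -354,"tz": -60,"turn": 1.0}
    - {"tx": -421,"ty": -373,"tz": -60,"turn": 1.0}
    - {"tx": -421,"ty": -373,"tz": 0,"turn": 1.0}
    - {"tx": -421,"ty": -373,"tz": 40,"turn": 1.0}
    - {"tx": -421,"ty": -373,"tz": 55,"turn": 1.0}
    - {"tx": -421,"ty": -373,"tz": 55,"turn": 1.0}
    - {"tx": -421,"ty": -373,"tz": 55,"turn": 1.0}
  hand: 1

```text
$.targets[0]: bad value
```

Run:
```python
from h import *
im,P=grab('wrist','w1'); to(np.array([.489,.037]),.026,YAW)
for z in (.006,.062): print(proj(P,[.489,.037,z],True))
print(np.array(P['cam_to_world']).round(3))
```

```text
move [-420.6 -372.5  188.5] turn 1.0 t 0.2 loc [-165.   556.2] z 0.2143 yaw 1.106
(np.float64(104.120619915905), np.float64(451.51293518370187))
(np.float64(91.18217296838691), np.float64(473.61350407919286))
[[ 0.447 -0.861 -0.241  0.214]
 [ 0.894  0.43   0.122  0.592]
 [-0.002 -0.27   0.963  0.384]
 [ 0.     0.     0.     1.   ]]
```

View pics/w1.png

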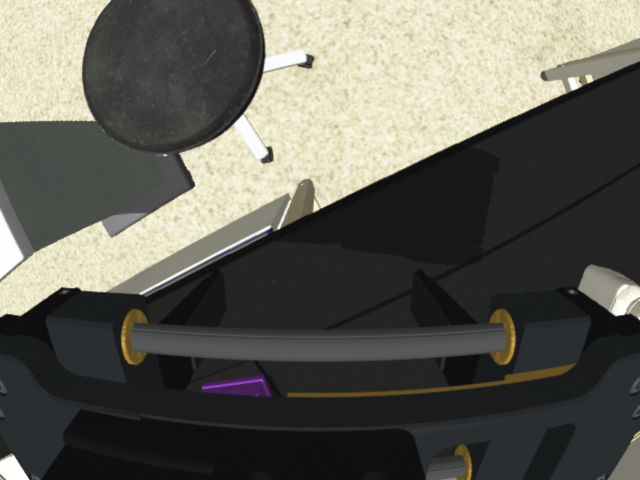

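The move was refused because row 0 left out some fields, so the arm hasn't moved. The wrist view only shows floor, the bench edge and the finger tips near (210,280) and (420,280).

>>> servo_tool:
  targets:
    - {"tx": 0,"ty": 0,"tz": -60,"turn": 0}
    - {"tx": -40,"ty": -36,"tz": -60,"turn": 0.12}
    - {"tx": -80,"ty": -71,"tz": -60,"turn": 0.24}
    - {"tx": -120,"ty": -106,"tz": -60,"turn": 0.36}
    - {"tx": -160,"ty": -142,"tz": -60,"turn": 0.48}
    - {"tx": -200,"ty": -177,"tz": -60,"turn": 0.6}
    - {"tx": -240,"ty": -213,"tz": -60,"turn": 0.7}
    - {"tx": -280,"ty": -248,"tz": -60,"turn": 0.8}
    - {"tx": -320,"ty": -283,"tz": -60,"turn": 0.9}
    - {"tx": -360,"ty": -319,"tz": -60,"turn": 1.0}
    - {"tx": -400,"ty": -354,"tz": -60,"turn": 1.0}
    - {"tx": -421,"ty": -373,"tz": -60,"turn": 1.0}
    - {"tx": -421,"ty": -373,"tz": 0,"turn": 1.0}
    - {"tx": -421,"ty": -373,"tz": 40,"turn": 1.0}
    - {"tx": -421,"ty": -373,"tz": 55,"turn": 1.0}
    - {"tx": -421,"ty": -373,"tz": 55,"turn": 1.0}
    - {"tx": -421,"ty": -373,"tz": 55,"turn": 1.0}
  hand: 1

```text
time_s: 2.33
tool_pos: [0.4897, 0.0366, 0.1604]
ee_rot: [0.669, 0.744, 0.0, 0.0]
contact_force: [0.1, 0.0, 0.3]
grip_width: 0.0946
grip_force: 0.0
```

Run:
```python
from h import *
im,P=grab('wrist','w2'); to(np.array([.489,.037]),.026,YAW)
for z in (.006,.062): print(proj(P,[.489,.037,z],True))
print(np.array(P['cam_to_world']).round(3))
```

```text
move [  0.5  -0.9 134.5] turn 0.0 t 2.375 loc [-11.8  14.9] z 0.1605 yaw 0.106
(np.float64(315.4166903408287), np.float64(219.75116658718906))
(np.float64(315.03653216246175), np.float64(236.54501226776847))
[[ 0.994 -0.103 -0.03   0.483]
 [ 0.107  0.957  0.269  0.112]
 [ 0.001 -0.27   0.963  0.331]
 [ 0.     0.     0.     1.   ]]
```

View pics/w2.png

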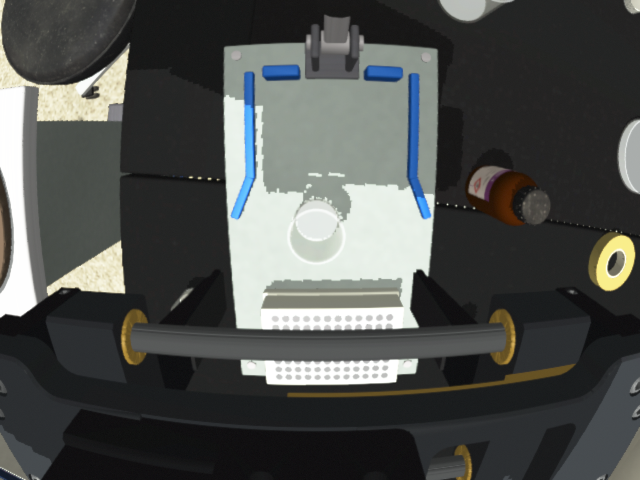

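The wrist view shows the beaker base near (317,222) and its rim near (316,238). Both are within 2 px of the prediction, so I'll descend and grasp.

>>> servo_tool:
  targets:
    - {"tx": 0,"ty": 0,"tz": 40,"turn": 0}
    - {"tx": 0,"ty": 0,"tz": 80,"turn": 0}
    - {"tx": 0,"ty": 0,"tz": 110,"turn": 0}
    - {"tx": 0,"ty": 0,"tz": 130,"turn": 0}
    - {"tx": 0,"ty": 0,"tz": 134,"turn": 0}
    - {"tx": 0,"ty": 0,"tz": 134,"turn": 0}
  hand: 1

```text
time_s: 3.12
tool_pos: [0.4897, 0.0366, 0.0264]
ee_rot: [0.669, 0.744, 0.0, 0.0]
contact_force: [-0.2, -0.5, -0.5]
grip_width: 0.0952
grip_force: 0.0
```

>>> servo_tool:
  targets:
    - {"tx": 0,"ty": 0,"tz": 0,"turn": 0}
    - {"tx": 0,"ty": 0,"tz": 0,"turn": 0}
    - {"tx": 0,"ty": 0,"tz": 0,"turn": 0}
    - {"tx": 0,"ty": 0,"tz": 0,"turn": 0}
    - {"tx": 0,"ty": 0,"tz": 0,"turn": 0}
    - {"tx": 0,"ty": 0,"tz": 0,"turn": 0}
    - {"tx": 0,"ty": 0,"tz": 0,"turn": 0}
    - {"tx": 0,"ty": 0,"tz": 0,"turn": 0}
  hand: 0.3
  force: 8

```text
time_s: 4.12
tool_pos: [0.4893, 0.0366, 0.0256]
ee_rot: [0.669, 0.744, 0.0, -0.0]
contact_force: [0.2, -0.1, 0.4]
grip_width: 0.0425
grip_force: 8.0
```

Run:
```python
from h import *
s=read_state(); print(s['grip_width'],s['grip_force'])
P=camera_params('side'); im=read_camera('side')
to(np.array([.528,-.375]),.15,YAW)
import numpy as np
# tray mask
m=(im.min(2)>170).astype(np.uint8); m[:330]=0
c=max(cv2.findContours(m,0,2)[0],key=cv2.contourArea)
q=cv2.approxPolyDP(cv2.convexHull(c),12,True)[:,0]; 
for u,v in q: print(u,v,onz(P,u,v,.008)[:2].round(3),loc(onz(P,u,v,.008)).round(0))
```

```text
0.04248171491479974 7.9999814863549545
move [-413.4   -5.1 -124.4] turn 0.0 t 4.175 loc [-12.2  15. ] z 0.0256 yaw 0.106
359 351 [ 0.6  -0.27] [  65. -302.]
387 428 [ 0.612 -0.462] [  57. -494.]
309 444 [ 0.475 -0.477] [ -80. -494.]
285 365 [ 0.451 -0.288] [ -84. -304.]
```

The grip is good at 42.5 mm and 8 N. I'll lift and carry it to the tray centre at (0.53,-0.375).

>>> servo_tool:
  targets:
    - {"tx": 0,"ty": 0,"tz": -20,"turn": 0}
    - {"tx": 0,"ty": 0,"tz": -60,"turn": 0}
    - {"tx": -15,"ty": 0,"tz": -95,"turn": 0}
    - {"tx": -45,"ty": 0,"tz": -115,"turn": 0}
    - {"tx": -85,"ty": -1,"tz": -120,"turn": 0}
    - {"tx": -130,"ty": -1,"tz": -120,"turn": 0}
    - {"tx": -175,"ty": -2,"tz": -120,"turn": 0}
    - {"tx": -220,"ty": -2,"tz": -120,"turn": 0}
    - {"tx": -265,"ty": -3,"tz": -120,"turn": 0}
    - {"tx": -310,"ty": -3,"tz": -120,"turn": 0}
    - {"tx": -350,"ty": -4,"tz": -120,"turn": 0}
    - {"tx": -385,"ty": -4,"tz": -110,"turn": 0}
    - {"tx": -405,"ty": -4,"tz": -85,"turn": 0}
    - {"tx": -413,"ty": -4,"tz": -55,"turn": 0}
    - {"tx": -413,"ty": -4,"tz": -30,"turn": 0}
    - {"tx": -413,"ty": -4,"tz": -15,"turn": 0}
    - {"tx": -413,"ty": -4,"tz": -8,"turn": 0}
    - {"tx": -413,"ty": -4,"tz": -8,"turn": 0}

```text
time_s: 6.42
tool_pos: [0.5291, -0.3744, 0.0338]
ee_rot: [0.669, 0.744, 0.0, 0.0]
contact_force: [-0.2, 0.0, -0.7]
grip_width: 0.0421
grip_force: 8.0
```

Run:
```python
from h import *
to(np.array([.53,-.375]),.0226,YAW)
im,P=grab('side'); s=read_state(); print(s['grip_width'],s['grip_force'],s['contact_force'])
a=cv2.resize(im[150:480,220:400],None,fx=1.8,fy=1.8,interpolation=2); 
w,_=grab('wrist'); w=cv2.resize(w,(440,330))
b=np.zeros((594,324+440,3),np.uint8); b[:,:324]=a; b[:330,324:]=w
cv2.imwrite('pics/c3.png',b[:,:,::-1])
```

```text
move [-0.6  0.8 11.2] turn 0.0 t 6.425 loc [ -16.1 -398. ] z 0.0338 yaw 0.106
0.042488093213960625 7.999981661851052 [ 0.28148792 -0.32616578 -0.48012844]
```

View pics/c3.png

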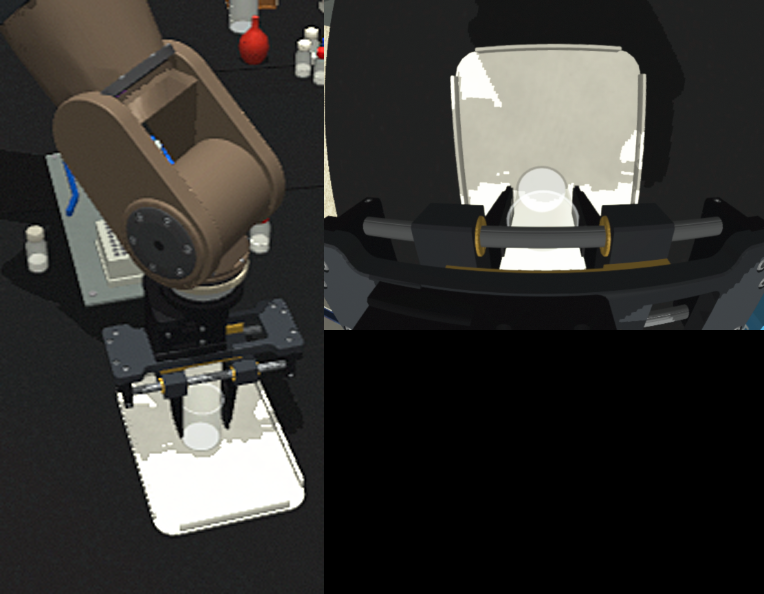

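The beaker is held upright above the tray floor, base centre near crop (202,436), well inside the rims. I'll lower it the last 11 mm slowly.

>>> servo_tool:
  targets:
    - {"tx": 0,"ty": 0,"tz": 4,"turn": 0}
    - {"tx": 0,"ty": 0,"tz": 7,"turn": 0}
    - {"tx": 0,"ty": 0,"tz": 9,"turn": 0}
    - {"tx": 0,"ty": 0,"tz": 10,"turn": 0}
    - {"tx": 0,"ty": 0,"tz": 10.5,"turn": 0}
    - {"tx": 0,"ty": 0,"tz": 11,"turn": 0}
    - {"tx": 0,"ty": 0,"tz": 11,"turn": 0}
    - {"tx": 0,"ty": 0,"tz": 11,"turn": 0}

```text
time_s: 7.52
tool_pos: [0.529, -0.3745, 0.0226]
ee_rot: [0.669, 0.744, 0.0, 0.0]
contact_force: [0.7, -0.0, -0.2]
grip_width: 0.0424
grip_force: 8.0
```

>>> servo_tool:
  targets:
    - {"tx": 0,"ty": 0,"tz": 0.5,"turn": 0}
    - {"tx": 0,"ty": 0,"tz": 0.5,"turn": 0}
    - {"tx": 0,"ty": 0,"tz": 0.8,"turn": 0}
    - {"tx": 0,"ty": 0,"tz": 0.8,"turn": 0}

```text
time_s: 8.02
tool_pos: [0.529, -0.3748, 0.0225]
ee_rot: [0.669, 0.744, -0.0, 0.0]
contact_force: [-2.3, 1.1, 8.2]
grip_width: 0.0427
grip_force: 8.0
```

Contact is made, so I'll open and rise.

>>> servo_tool:
  targets:
    - {"tx": 0,"ty": 0,"tz": -0.6,"turn": 0}
    - {"tx": 0,"ty": 0,"tz": -0.6,"turn": 0}
    - {"tx": 0,"ty": 0,"tz": -0.6,"turn": 0}
    - {"tx": 0,"ty": 0,"tz": -0.6,"turn": 0}
    - {"tx": 0,"ty": 0,"tz": -0.6,"turn": 0}
    - {"tx": 0,"ty": 0,"tz": -0.6,"turn": 0}
    - {"tx": 0,"ty": 0,"tz": -20,"turn": 0}
    - {"tx": 0,"ty": 0,"tz": -60,"turn": 0}
    - {"tx": 0,"ty": 0,"tz": -100,"turn": 0}
    - {"tx": 0,"ty": 0,"tz": -130,"turn": 0}
    - {"tx": 0,"ty": 0,"tz": -140,"turn": 0}
    - {"tx": 0,"ty": 0,"tz": -140,"turn": 0}
  hand: 1

```text
time_s: 9.52
tool_pos: [0.529, -0.3745, 0.1623]
ee_rot: [0.669, 0.744, 0.0, 0.0]
contact_force: [-0.1, -0.2, -0.7]
grip_width: 0.0951
grip_force: 0.0
```

Run:
```python
from h import *
im,P=grab('wrist'); w=cv2.resize(im,(400,300)); s,_=grab('side'); a=cv2.resize(s[280:480,240:440],(400,400))
b=np.zeros((400,800,3),np.uint8); b[:300,:400]=w; b[:,400:]=a
cv2.imwrite('pics/c4.png',b[:,:,::-1])
to(fx(0,-165),.16,YAW); to(fx(0,-165),.02,YAW)
# white plate edges in the first side view
im=cv2.imread('pics/w2.png')
```

```text
move [232.7  16.6   1. ] turn -0.0 t 9.625 loc [ -16.6 -397.7] z 0.1608 yaw 0.106
move [232.5  16.7 141. ] turn -0.0 t 9.625 loc [ -16.6 -397.7] z 0.1608 yaw 0.106
```

View pics/c4.png

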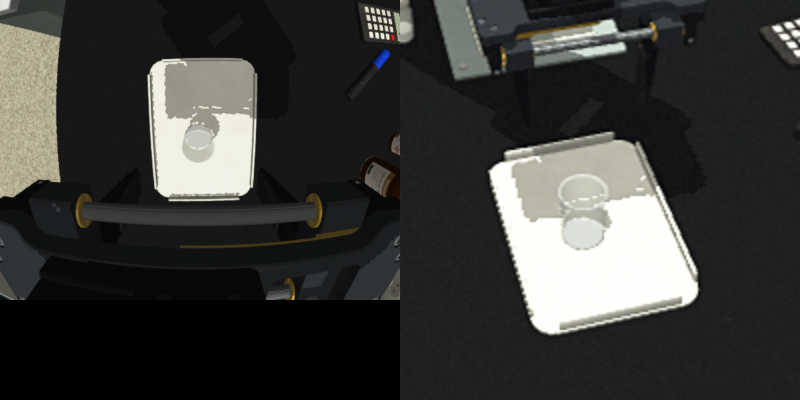

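The beaker stands upright in the tray, near (200,138) in the wrist half. Next I'll go behind the plate with the fingers about 57 mm apart.

>>> servo_tool:
  targets:
    - {"tx": 45,"ty": 4,"tz": 0,"turn": 0}
    - {"tx": 95,"ty": 8,"tz": 0,"turn": 0}
    - {"tx": 145,"ty": 12,"tz": 0,"turn": 0}
    - {"tx": 190,"ty": 17,"tz": 0,"turn": 0}
    - {"tx": 215,"ty": 17,"tz": 0,"turn": 0}
    - {"tx": 218,"ty": 17,"tz": 20,"turn": 0}
    - {"tx": 218,"ty": 17,"tz": 70,"turn": 0}
    - {"tx": 218,"ty": 17,"tz": 115,"turn": 0}
    - {"tx": 218,"ty": 17,"tz": 140,"turn": 0}
    - {"tx": 218,"ty": 17,"tz": 148,"turn": 0}
    - {"tx": 218,"ty": 17,"tz": 148,"turn": 0}
  hand: 0.6

```text
time_s: 11.0
tool_pos: [0.5227, -0.1559, 0.0134]
ee_rot: [0.669, 0.744, -0.0, -0.001]
contact_force: [0.3, -0.0, -0.0]
grip_width: 0.0572
grip_force: 0.0
```

Run:
```python
from h import *
im,P=grab('wrist','w5'); to(fx(0,34),.013,YAW)
cam=np.array(P['cam_to_world'])[:3,3]; print(loc(cam),cam[2])
```

```text
move [214.1  -1.    1.2] turn -0.0 t 11.05 loc [   1.  -180.1] z 0.0142 yaw 0.106
[   2.03130151 -104.70595732] 0.18365752180010614
```

View pics/w5.png

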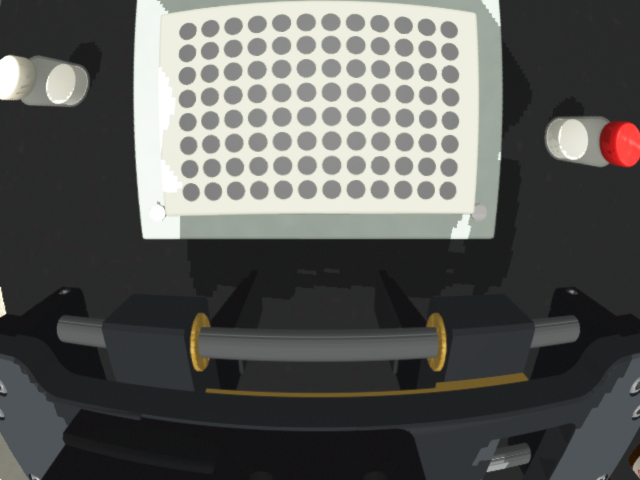

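The plate lies nearly square, with its rear edge at row 215 between columns 165 and 475, and the fingers are clear behind it. I'll push to about 6 mm short of home, then slowly.

>>> servo_tool:
  targets:
    - {"tx": 12,"ty": -1,"tz": 1,"turn": 0}
    - {"tx": 20,"ty": -1,"tz": 1,"turn": 0}
    - {"tx": 27,"ty": -1,"tz": 1,"turn": 0}
    - {"tx": 36,"ty": -1,"tz": 1,"turn": 0}
    - {"tx": 47,"ty": -1,"tz": 1,"turn": 0}
    - {"tx": 59,"ty": -1,"tz": 1,"turn": 0}
    - {"tx": 71,"ty": -1,"tz": 1,"turn": 0}
    - {"tx": 83,"ty": -1,"tz": 1,"turn": 0}
    - {"tx": 95,"ty": -1,"tz": 1,"turn": 0}
    - {"tx": 107,"ty": -1,"tz": 1,"turn": 0}
    - {"tx": 119,"ty": -1,"tz": 1,"turn": 0}
    - {"tx": 131,"ty": -1,"tz": 1,"turn": 0}
    - {"tx": 143,"ty": -1,"tz": 1,"turn": 0}
    - {"tx": 154,"ty": -1,"tz": 1,"turn": 0}
    - {"tx": 165,"ty": -1,"tz": 1,"turn": 0}
    - {"tx": 175,"ty": -1,"tz": 1,"turn": 0}
    - {"tx": 185,"ty": -1,"tz": 1,"turn": 0}
    - {"tx": 192,"ty": -1,"tz": 1,"turn": 0}
    - {"tx": 196,"ty": -1,"tz": 1,"turn": 0}
    - {"tx": 196,"ty": -1,"tz": 1,"turn": 0}

```text
time_s: 13.55
tool_pos: [0.5009, 0.0392, 0.0127]
ee_rot: [0.669, 0.744, -0.0, -0.0]
contact_force: [-0.5, -1.1, -0.2]
grip_width: 0.0571
grip_force: 0.0
```

Run:
```python
from h import *
im,P=grab('wrist','w6'); to(fx(0,34),.013,YAW); print(read_state()['contact_force'])
```

```text
move [17.8  0.4 -0.3] turn 0.0 t 13.6 loc [-0.4 16.2] z 0.0127 yaw 0.106
[ 0.19485732 -0.14093067 -0.57115345]
```

View pics/w6.png

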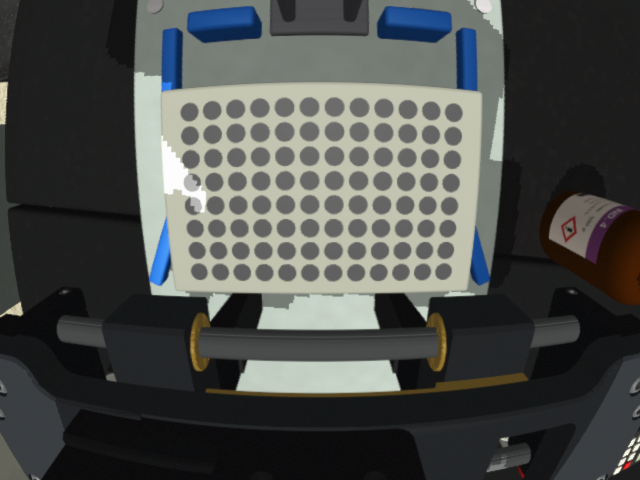

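The plate is between the guides with its front edge near row 90, and the stops are at rows 10–40. I'll continue slowly until the stops give a force.

>>> servo_tool:
  targets:
    - {"tx": 5,"ty": 0,"tz": 0,"turn": 0}
    - {"tx": 9,"ty": 0,"tz": 0,"turn": 0}
    - {"tx": 12,"ty": 0,"tz": 0,"turn": 0}
    - {"tx": 14,"ty": 0,"tz": 0,"turn": 0}
    - {"tx": 15,"ty": 0,"tz": 0,"turn": 0}
    - {"tx": 15,"ty": 0,"tz": 0,"turn": 0}

```text
time_s: 14.35
tool_pos: [0.4995, 0.0539, 0.0129]
ee_rot: [0.669, 0.744, 0.0, -0.0]
contact_force: [0.0, -0.6, 1.0]
grip_width: 0.057
grip_force: 0.0
```

>>> servo_tool:
  targets:
    - {"tx": 1,"ty": 0,"tz": 0,"turn": 0}
    - {"tx": 2,"ty": 0,"tz": 0,"turn": 0}
    - {"tx": 2,"ty": 0,"tz": 0,"turn": 0}

```text
time_s: 14.72
tool_pos: [0.4993, 0.0558, 0.0129]
ee_rot: [0.669, 0.744, 0.0, 0.0]
contact_force: [-0.8, -0.5, -0.6]
grip_width: 0.0567
grip_force: 0.3
```

>>> servo_tool:
  targets:
    - {"tx": 1,"ty": 0,"tz": 0,"turn": 0}
    - {"tx": 2,"ty": 0,"tz": 0,"turn": 0}
    - {"tx": 2,"ty": 0,"tz": 0,"turn": 0}

```text
time_s: 15.1
tool_pos: [0.4991, 0.0578, 0.0128]
ee_rot: [0.669, 0.744, 0.0, -0.0]
contact_force: [0.8, -0.9, 0.2]
grip_width: 0.0571
grip_force: 0.3
```

Run:
```python
from h import *
im,P=grab('wrist','w7'); to(fx(0,34),.013,YAW); print(read_state()['contact_force'])
# plate front top edge: white->dark transition along columns
for u in (230,260,380,410):
    col=im[:130,u].astype(int); print(u,[tuple(x) for x in col[30:75:4]])
for x in (-40,0,40): print(proj(P,[*fx(x,130),.047],True))
```

```text
move [-1.   0.1 -0.1] turn 0.0 t 15.15 loc [-0.1 35. ] z 0.0129 yaw 0.106
[ 0.09031064 -0.93393208 -0.00890904]
230 [(np.int64(119), np.int64(127), np.int64(120)), (np.int64(120), np.int64(127), np.int64(120)), (np.int64(119), np.int64(127), np.int64(119)), (np.int64(120), np.int64(128), np.int64(121)), (np.int64(120), np.int64(128), np.int64(121)), (np.int64(26), np.int64(72), np.int64(140)), (np.int64(31), np.int64(79), np.int64(149)), (np.int64(36), np.int64(84), np.int64(152)), (np.int64(38), np.int64(85), np.int64(154)), (np.int64(26), np.int64(71), np.int64(136)), (np.int64(13), np.int64(40), np.int64(79)), (np.int64(12), np.int64(37), np.int64(74))]
260 [(np.int64(120), np.int64(126), np.int64(120)), (np.int64(119), np.int64(127), np.int64(120)), (np.int64(119), np.int64(127), np.int64(121)), (np.int64(119), np.int64(127), np.int64(120)), (np.int64(119), np.int64(127), np.int64(119)), (np.int64(120), np.int64(128), np.int64(121)), (np.int64(120), np.int64(128), np.int64(121)), (np.int64(96), np.int64(106), np.int64(107)), (np.int64(53), np.int64(66), np.int64(86)), (np.int64(5
[... 716 characters left out ...]
t64(119)), (np.int64(117), np.int64(125), np.int64(118)), (np.int64(117), np.int64(124), np.int64(117)), (np.int64(117), np.int64(123), np.int64(115)), (np.int64(115), np.int64(122), np.int64(114)), (np.int64(26), np.int64(73), np.int64(138)), (np.int64(34), np.int64(82), np.int64(151)), (np.int64(35), np.int64(82), np.int64(151)), (np.int64(37), np.int64(84), np.int64(153)), (np.int64(30), np.int64(75), np.int64(140)), (np.int64(11), np.int64(39), np.int64(79)), (np.int64(11), np.int64(37), np.int64(73))]
(np.float64(206.7892716600287), np.float64(86.63576134798225))
(np.float64(314.8602425589836), np.float64(82.29593821954154))
(np.float64(423.3907509955435), np.float64(86.47720843263716))
```

Still a few mm short, with no force yet. I'll keep going.

>>> servo_tool:
  targets:
    - {"tx": 1,"ty": 0,"tz": 0,"turn": 0}
    - {"tx": 2,"ty": 0,"tz": 0,"turn": 0}
    - {"tx": 3,"ty": 0,"tz": 0,"turn": 0}
    - {"tx": 3,"ty": 0,"tz": 0,"turn": 0}

```text
time_s: 15.65
tool_pos: [0.4988, 0.0609, 0.0128]
ee_rot: [0.669, 0.744, 0.0, -0.0]
contact_force: [0.4, -0.3, 1.1]
grip_width: 0.057
grip_force: 0.3
```

>>> servo_tool:
  targets:
    - {"tx": 1,"ty": 0,"tz": 0,"turn": 0}
    - {"tx": 2,"ty": 0,"tz": 0,"turn": 0}
    - {"tx": 2,"ty": 0,"tz": 0,"turn": 0}

```text
time_s: 16.02
tool_pos: [0.4986, 0.0628, 0.0128]
ee_rot: [0.669, 0.744, 0.0, -0.0]
contact_force: [0.2, -0.9, -0.8]
grip_width: 0.0569
grip_force: 0.3
```

Run:
```python
from h import *
im,P=grab('wrist','w8'); to(fx(0,34),.013,YAW); print(read_state()['contact_force'])
cv2.imwrite('pics/c8.png',cv2.resize(im[30:300,140:500],None,fx=2,fy=2)[:,:,::-1])
```

```text
move [-6.1  0.2 -0.2] turn 0.0 t 16.075 loc [-0.2 40.1] z 0.0128 yaw 0.106
[ 0.50764074 -0.1552957   0.47115632]
```

View pics/c8.png

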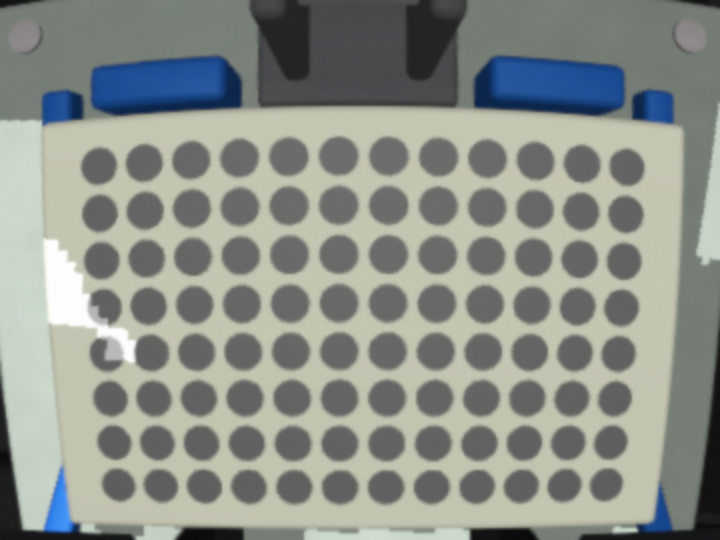

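The plate is square and almost touching the stops, with its front edge at crop row 110 and the stop faces just visible at rows 105–110. I'll keep stepping until the force rises.

>>> servo_tool:
  targets:
    - {"tx": 0.7,"ty": 0,"tz": 0,"turn": 0}
    - {"tx": 1.5,"ty": 0,"tz": 0,"turn": 0}
    - {"tx": 1.5,"ty": 0,"tz": 0,"turn": 0}

```text
time_s: 16.45
tool_pos: [0.4984, 0.0643, 0.0128]
ee_rot: [0.669, 0.744, 0.0, -0.0]
contact_force: [-0.7, -1.1, 0.5]
grip_width: 0.057
grip_force: 0.4
```

>>> servo_tool:
  targets:
    - {"tx": 0.5,"ty": 0,"tz": 0,"turn": 0}
    - {"tx": 1,"ty": 0,"tz": 0,"turn": 0}
    - {"tx": 1,"ty": 0,"tz": 0,"turn": 0}

```text
time_s: 16.82
tool_pos: [0.4985, 0.0652, 0.0129]
ee_rot: [0.669, 0.744, 0.0, 0.0]
contact_force: [0.5, -3.5, -0.2]
grip_width: 0.0569
grip_force: 1.5
```

>>> servo_tool:
  targets:
    - {"tx": 0.5,"ty": 0,"tz": 0,"turn": 0}
    - {"tx": 1,"ty": 0,"tz": 0,"turn": 0}
    - {"tx": 1,"ty": 0,"tz": 0,"turn": 0}

```text
time_s: 17.2
tool_pos: [0.4984, 0.0654, 0.0129]
ee_rot: [0.669, 0.744, -0.0, 0.0]
contact_force: [0.7, -11.9, 1.1]
grip_width: 0.0571
grip_force: 6.0
```

The plate is seated: 12 N with no further motion. Now I'll back off, lift, narrow the fingers and go over behind the handle.

>>> servo_tool:
  targets:
    - {"tx": -10,"ty": 0,"tz": 0,"turn": 0}
    - {"tx": -35,"ty": 0,"tz": 0,"turn": 0}
    - {"tx": -40,"ty": 0,"tz": -40,"turn": 0}
    - {"tx": -40,"ty": 0,"tz": -100,"turn": 0}
    - {"tx": -40,"ty": 0,"tz": -160,"turn": 0}
    - {"tx": -40,"ty": 0,"tz": -220,"turn": 0}
    - {"tx": -30,"ty": 0,"tz": -265,"turn": 0}
    - {"tx": 20,"ty": 0,"tz": -275,"turn": 0}
    - {"tx": 70,"ty": 0,"tz": -275,"turn": 0}
    - {"tx": 120,"ty": 0,"tz": -275,"turn": 0}
    - {"tx": 165,"ty": 0,"tz": -275,"turn": 0}
    - {"tx": 195,"ty": 0,"tz": -275,"turn": 0}
    - {"tx": 200,"ty": 0,"tz": -275,"turn": 0}
    - {"tx": 200,"ty": 0,"tz": -275,"turn": 0}
  hand: 0.36

```text
time_s: 18.95
tool_pos: [0.4769, 0.2647, 0.2877]
ee_rot: [0.669, 0.744, -0.0, -0.0]
contact_force: [-0.8, 0.0, -0.3]
grip_width: 0.0341
grip_force: 0.0
```

Run:
```python
from h import *
im,P=grab('side','s9'); w,_=grab('wrist'); to(fx(0,240),.15,YAW)
m=((im[:,:,0]>130)&(im[:,:,1]<60)&(im[:,:,2]<60)).astype(np.uint8); m[:,400:]=0
for c in cv2.findContours(m,0,2)[0]:
    if cv2.contourArea(c)>20:
        r=cv2.minAreaRect(c); X=onz(P,*r[0],.185); print(r,loc(X))
b=np.zeros((525,800,3),np.uint8); b[:,:480]=cv2.resize(im[150:325,225:385],(480,525)); b[:240,480:]=cv2.resize(w,(320,240))
cv2.imwrite('pics/c9.png',b[:,:,::-1])
```

```text
move [ -2.5   0.2 137.8] turn -0.001 t 19.05 loc [-2.000e-01  2.425e+02] z 0.2878 yaw 0.105
((364.5, 268.5), (7.0, 9.0), 90.0) [  79.69132724 -270.12311815]
((361.19671630859375, 171.16390991210938), (12.291540145874023, 13.827984809875488), 39.80556869506836) [186.98063954 103.63482956]
((276.46588134765625, 162.20989990234375), (5.549959182739258, 27.39927101135254), 83.2901611328125) [  0.56207405 200.54522398]
```

View pics/c9.png

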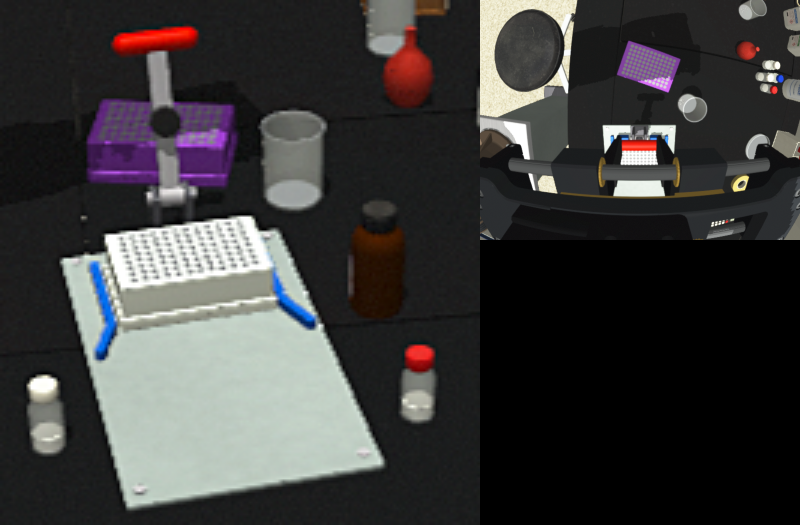

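The plate is seated against the stops, the bystanders are untouched, and the handle is still open at side pixel (276,162), local y about 197 mm. I'll descend behind it to z 0.15.

>>> servo_tool:
  targets:
    - {"tx": 0,"ty": 0,"tz": 35,"turn": 0}
    - {"tx": 0,"ty": 0,"tz": 75,"turn": 0}
    - {"tx": 0,"ty": 0,"tz": 110,"turn": 0}
    - {"tx": 0,"ty": 0,"tz": 130,"turn": 0}
    - {"tx": 0,"ty": 0,"tz": 137,"turn": 0}
    - {"tx": 0,"ty": 0,"tz": 137,"turn": 0}

```text
time_s: 19.8
tool_pos: [0.4773, 0.2646, 0.1511]
ee_rot: [0.669, 0.743, 0.0, -0.0]
contact_force: [0.4, 0.6, -0.4]
grip_width: 0.0346
grip_force: 0.0
```

>>> servo_tool:
  targets:
    - {"tx": -8,"ty": 0,"tz": 0,"turn": 0}
    - {"tx": -15,"ty": 0,"tz": 0,"turn": 0}
    - {"tx": -21,"ty": 0,"tz": 0,"turn": 0}
    - {"tx": -27,"ty": 0,"tz": 0,"turn": 0}
    - {"tx": -33,"ty": 0,"tz": 0,"turn": 0}
    - {"tx": -39,"ty": 0,"tz": 0,"turn": 0}
    - {"tx": -45,"ty": 0,"tz": 0,"turn": 0}
    - {"tx": -51,"ty": 0,"tz": 0,"turn": 0}
    - {"tx": -57,"ty": 0,"tz": 0,"turn": 0}

```text
time_s: 20.92
tool_pos: [0.4831, 0.208, 0.1508]
ee_rot: [0.669, 0.744, -0.0, -0.0]
contact_force: [-1.1, 1.0, 0.6]
grip_width: 0.0344
grip_force: 0.6
```

>>> servo_tool:
  targets:
    - {"tx": -6,"ty": 0,"tz": 0,"turn": 0}
    - {"tx": -12,"ty": 0,"tz": 0,"turn": 0}
    - {"tx": -18,"ty": 0,"tz": 0,"turn": 0}
    - {"tx": -24,"ty": 0,"tz": 0,"turn": 0}
    - {"tx": -30,"ty": 0,"tz": 0,"turn": 0}
    - {"tx": -36,"ty": 0,"tz": 0,"turn": 0}
    - {"tx": -42,"ty": 0,"tz": 0,"turn": 0}
    - {"tx": -48,"ty": 0,"tz": 0,"turn": 0}
    - {"tx": -54,"ty": 0,"tz": 0,"turn": 0}
    - {"tx": -60,"ty": 0,"tz": 0,"turn": 0}

```text
time_s: 22.18
tool_pos: [0.4895, 0.1483, 0.1509]
ee_rot: [0.669, 0.744, 0.0, 0.0]
contact_force: [0.3, 0.7, -0.8]
grip_width: 0.034
grip_force: 0.2
```

>>> servo_tool:
  targets:
    - {"tx": -6,"ty": 0,"tz": 0,"turn": 0}
    - {"tx": -12,"ty": 0,"tz": 0,"turn": 0}
    - {"tx": -18,"ty": 0,"tz": 0,"turn": 0}
    - {"tx": -24,"ty": 0,"tz": 0,"turn": 0}
    - {"tx": -30,"ty": 0,"tz": 0,"turn": 0}
    - {"tx": -36,"ty": 0,"tz": 0,"turn": 0}
    - {"tx": -41,"ty": 0,"tz": 0,"turn": 0}
    - {"tx": -46,"ty": 0,"tz": 0,"turn": 0}
    - {"tx": -51,"ty": 0,"tz": 0,"turn": 0}

```text
time_s: 23.3
tool_pos: [0.4948, 0.0977, 0.1508]
ee_rot: [0.669, 0.744, 0.0, -0.0]
contact_force: [-1.2, -0.6, -0.6]
grip_width: 0.0342
grip_force: 0.0
```

Run:
```python
from h import *
im,P=grab('side'); to(fx(0,80),.15,YAW)
m=((im[:,:,0]>110)&(im[:,:,1]<60)&(im[:,:,2]<60)).astype(np.uint8); m[:,400:]=0
for c in cv2.findContours(m,0,2)[0]:
    if cv2.contourArea(c)>8: print(cv2.boundingRect(c))
for a in (1.4,1.2,1.,.8,.5,0): print(a,np.round(proj(P,[*fx(0,150-130*np.cos(a)),.062+.13*np.sin(a)])))
```

```text
move [5.2 0.2 0.8] turn -0.0 t 23.35 loc [-0.2 74.8] z 0.1508 yaw 0.106
(360, 265, 10, 9)
(276, 217, 30, 10)
(397, 176, 3, 6)
(353, 160, 15, 19)
1.4 [282. 174.]
1.2 [284. 181.]
1.0 [286. 191.]
0.8 [288. 201.]
0.5 [291. 218.]
0 [293. 244.]
```

The handle is past over-centre at about 0.5 rad and falling on its own. I'll lift clear and let it settle.

>>> servo_tool:
  targets:
    - {"tx": 0,"ty": 0,"tz": -40,"turn": 0}
    - {"tx": 0,"ty": 0,"tz": -100,"turn": 0}
    - {"tx": 0,"ty": 0,"tz": -150,"turn": 0}
    - {"tx": 0,"ty": 0,"tz": -170,"turn": 0}
    - {"tx": 0,"ty": 0,"tz": -170,"turn": 0}
    - {"tx": 0,"ty": 0,"tz": -170,"turn": 0}
    - {"tx": 0,"ty": 0,"tz": -170,"turn": 0}
    - {"tx": 0,"ty": 0,"tz": -170,"turn": 0}
    - {"tx": 0,"ty": 0,"tz": -170,"turn": 0}
    - {"tx": 0,"ty": 0,"tz": -170,"turn": 0}
    - {"tx": 0,"ty": 0,"tz": -170,"turn": 0}
    - {"tx": 0,"ty": 0,"tz": -170,"turn": 0}
    - {"tx": 0,"ty": 0,"tz": -170,"turn": 0}
    - {"tx": 0,"ty": 0,"tz": -170,"turn": 0}
    - {"tx": 0,"ty": 0,"tz": -170,"turn": 0}
    - {"tx": 0,"ty": 0,"tz": -170,"turn": 0}
    - {"tx": 0,"ty": 0,"tz": -170,"turn": 0}
    - {"tx": 0,"ty": 0,"tz": -170,"turn": 0}
    - {"tx": 0,"ty": 0,"tz": -170,"turn": 0}
    - {"tx": 0,"ty": 0,"tz": -170,"turn": 0}

```text
time_s: 25.85
tool_pos: [0.4948, 0.098, 0.3208]
ee_rot: [0.669, 0.744, 0.0, -0.0]
contact_force: [0.0, 1.1, -0.2]
grip_width: 0.0341
grip_force: 0.0
```

>>> servo_tool:
  targets:
    - {"tx": 0,"ty": 0,"tz": 0,"turn": 0}
    - {"tx": 0,"ty": 0,"tz": 0,"turn": 0}
    - {"tx": 0,"ty": 0,"tz": 0,"turn": 0}
    - {"tx": 0,"ty": 0,"tz": 0,"turn": 0}
    - {"tx": 0,"ty": 0,"tz": 0,"turn": 0}
    - {"tx": 0,"ty": 0,"tz": 0,"turn": 0}
    - {"tx": 0,"ty": 0,"tz": 0,"turn": 0}
    - {"tx": 0,"ty": 0,"tz": 0,"turn": 0}
    - {"tx": 0,"ty": 0,"tz": 0,"turn": 0}
    - {"tx": 0,"ty": 0,"tz": 0,"turn": 0}
    - {"tx": 0,"ty": 0,"tz": 0,"turn": 0}
    - {"tx": 0,"ty": 0,"tz": 0,"turn": 0}

```text
time_s: 27.35
tool_pos: [0.4948, 0.098, 0.3208]
ee_rot: [0.669, 0.744, 0.0, -0.0]
contact_force: [-1.4, -0.0, -0.6]
grip_width: 0.0343
grip_force: 0.0
```

Run:
```python
from h import *
im,P=grab('side')
cv2.imwrite('pics/c10.png',cv2.resize(im[150:480,205:425],(400,600),interpolation=2)[:,:,::-1])
m=((im[:,:,0]>110)&(im[:,:,1]<60)&(im[:,:,2]<60)).astype(np.uint8); m[:,400:]=0
for c in cv2.findContours(m,0,2)[0]:
    if cv2.contourArea(c)>8: print(cv2.boundingRect(c))
```

```text
(360, 265, 10, 9)
(278, 239, 29, 8)
(397, 176, 3, 6)
(353, 160, 15, 20)
```

View pics/c10.png

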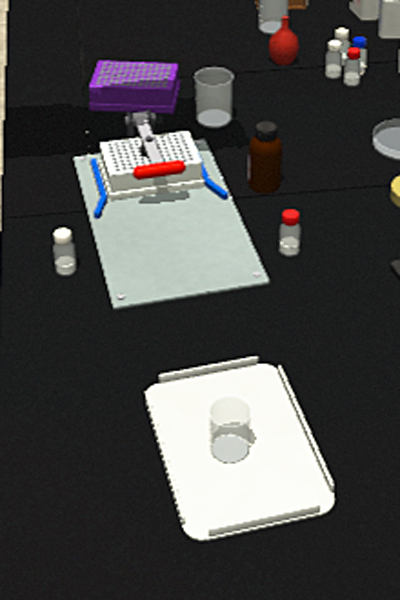

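The view shows the clamp down, with the handle at side pixel (292,243) against a predicted (293,244) for angle 0. The plate is home, the beaker is upright in the tray, and the bystanders are in place.

```bash
python3 -c "
from bench import *; print(job_done())"
```

```text
the job is handed in; nothing more can be done
None
```

The job is handed in at about 27 s of robot time: the beaker stands upright in the tray, the plate is home against the stops, the clamp pad is down on it, and the bottle and vials are undisturbed.

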